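# Eject the tall bobbin and load it on the winder

### The arm

A 6-joint arm with a two-finger parallel gripper is mounted at the origin on the work surface. World frame = base frame: x ahead of the robot, y to its left, z up, the work surface at z = 0. Lengths are in m, angles in rad, forces in N, time in s.
With the tool pointing down it reaches from about 0.275 to 0.725 m from the base axis. Payload 5.6 kg.
Tool frame: the origin (TCP) lies midway between the tips of the shut fingers; the grasp point (between the pads) lies 19 mm behind it (env.grip_point_offset is the distance from the TCP to the grasp point, in m); z points along the fingers, y is the line along which they close (so a half turn about z gives the same grasp; the last joint's range is limited). The gripper opens to 85 mm and grips with 20 to 120 N. Pads are 22 mm wide; open, the fingers measure 114 mm over their backs; the gripper's body (76 mm by 85 mm) begins 54 mm behind the grasp point. The pads swing forward as they close: fully open they stand 13 mm farther back than shut.
Start: joints at [1.55, 0.255, 0.108, 0, -1.424, -0.285], TCP at [0.166, 0.524, 0.231] pointing down, gripper open.
Joint ranges: [-2.95, 2.95], [-1.21, 1.97], [-1.09, 1.5], [-2.87, 1.71], [-2.94, -0.07], [-3.05, 3.05]. Speed limits (rad/s): [2.57, 2.57, 3.14, 3.14, 3.14, 3.14].

### API

Orientations are given as a unit quaternion [x, y, z, w].
In Python, from workcell import sensors, read_camera, camera_model, env, silhouettes gives the robot as it stands. The module is installed in compiled form; this text tells all that it offers.
- The arm moves only by the shell command python3 -m inch 'ROWS' [FORCE]. ROWS is JSON, a list of rows, each an object of numbers: "fingers": the opening, from 0 (shut) to 1 (fully open); "dx", "dy", "dz": the shift along the tool's x, y, z in mm; "twist": the turn about the tool's z in degrees. A call has 1 to 20 rows; each row shifts and turns the commanded pose from where the row before left it, along the tool's axes as they then stand; what a row does not reach is not made up. A row lasts 1/12 s, in which the tool goes at most 41.7 mm and 7.16 degrees, less where a joint would pass 70% of its speed; a pose out of reach is approached as far as the arm can. A call is refused whole if a number of a shift passes 41.7 or a number of a turn 7.16, either way. A call with a gripper value outside its range is refused whole. The fingers move at their own pace and stop on an object; FORCE is the grip in N (left out, the last holds). Time passes only in rows, so rows that do not move let the fingers close. It gives the time, the measured TCP pose, the force, the opening and the grip force at its end, in the units of the state.
- sensors.read_state(): the state, without advancing time (a new reading comes with each control period).
- read_camera(name): name is "scene" or "top" or "wrist"; returns the picture (480x640x3 uint8, red, green, blue); there is no depth.
- camera_model(name): a dict with "intrinsics" (3x3 intrinsics, pixels), "k1" (the pictures are not rectified: a ray, as slopes to the right and down, at radius r is drawn at 1 + k1 r^2 times it, then the intrinsics apply), "R" (3x3) and "t" (3): a world point X has camera coordinates R X + t. Camera axes: x right, y down, z forward; pixel columns grow to the right and rows downward; lengths in m; the calibration is good to about 2 mm. A picture is of the moment at which its call begins: read the wrist's pose just before it. camera_model takes no time and is no camera call; for the wrist camera it gives the pose at the moment of the call.
- env.close_job(): hands the job in; it is judged then, once.
Trained networks look in the newest picture that a camera, given by its name, has taken for a name from the list of things; names that differ only in an ending like _2 or _b are one class to them, and where a whole thing is asked for, a point or a joint stands for the part that bears it (a point fixed in the world has none). Each returns a list of dicts, best first, with "confidence" (0 to 1); they miss things now and then, are a little off and sometimes report something else, mostly with a low value. They report only what shows in the picture. A call takes as long as a camera call. They do not tell look-alikes from the thing itself.
- silhouettes(thing, camera): "region" (480x640 bool, what is visible of it) and "point" ([column, row] in pixels, amid what is visible of it).
The state is a dict: "clock": time; "qpos": joint angles; "dq": joint speeds; "tau": joint torques, N m; "ee_pos": TCP position; "ee_rot": TCP orientation; "contact_force": force on the tool from outside, world axes, zero at the start; "torque": the same for the moment, N m; "finger_gap": opening from 0.0 (shut) to 1.0 (fully open); "grasp_force": force on a finger pad.
Only numpy, scipy, OpenCV 4.12 (cv2) and the standard library are available. Lean on these libraries where they do the work, as an engineer would, in place of code of your own. Each camera call takes 0.05 s, during which the arm holds its last target. There are 200 camera calls.

### The job

Push the thumb tab of the lane that holds the tall bobbin all the way forward so that its spring ejector pushes the bobbin out of the magazine, let the tab spring back, and put that bobbin upright on the winder's spindle, lowering it gently until it sits flat on the disc. The winder's keeper arm has to be swung aside to let the bobbin on, and must be swung fully back over it against its stop when the bobbin is on. Leave the two low bobbins in their lanes and do not disturb the spray can, jar and wrench.

Things in the scene. Friction and masses are not known exactly. Their poses are not given: they have to be found in the camera images.
- magazine: Bobbin magazine of grey sheet metal with dark rails, fixed on the bench at the robot's left or right. Origin on the bench under the middle of the line of its three lane mouths; x points out of the mouths, away from the robot. Lanes at y = -50, 0, +50 mm, 42 mm wide inside; walls and roof rails x -76 to 0; rails' underside 47, top 51 mm above the bench, a 20 mm slot for the tab over each lane.
- outfeed (a point): Middle of the flat open outfeed plate in front of the magazine's mouths, on its surface, 8 mm above the bench. The plate reaches from the mouths (magazine x = 0) to a lip at x = 81 to 85 mm, 14 mm above the bench; 158 mm wide, no side walls. The lanes have the same floor height. Axes as the magazine.
- tab0 (a point): Top centre of the thumb tab of the lane at magazine y = -50 mm: a bright steel block 8 mm (along magazine x) x 20 mm x 24 mm high, standing from 52 to 76 mm above the bench, 56 mm behind the mouth at rest. Pushing it along magazine +x drives a pusher plate against the bobbin's rear. Axes as the magazine.
- tab1 (a point): Top centre of the thumb tab of the lane at magazine y = 0 mm: a bright steel block 8 mm (along magazine x) x 20 mm x 24 mm high, standing from 52 to 76 mm above the bench, 56 mm behind the mouth at rest. Pushing it along magazine +x drives a pusher plate against the bobbin's rear. Axes as the magazine.
- tab2 (a point): Top centre of the thumb tab of the lane at magazine y = 50 mm: a bright steel block 8 mm (along magazine x) x 20 mm x 24 mm high, standing from 52 to 76 mm above the bench, 56 mm behind the mouth at rest. Pushing it along magazine +x drives a pusher plate against the bobbin's rear. Axes as the magazine.
- slide0 (a joint): Travel of the ejector of tab0 in m: 0 at rest, 0.052 fully forward. A spring drives it back: about 2 N at rest to 6.5 N fully forward, plus about 2 N for a sprung catch that holds the bobbin in the lane. Fully forward, the bobbin stands wholly outside on the outfeed plate, its centre 28 mm or more (up to about 60) from the mouth.
- slide1 (a joint): Travel of the ejector of tab1 in m: 0 at rest, 0.052 fully forward. A spring drives it back: about 2 N at rest to 6.5 N fully forward, plus about 2 N for a sprung catch that holds the bobbin in the lane. Fully forward, the bobbin stands wholly outside on the outfeed plate, its centre 28 mm or more (up to about 60) from the mouth.
- slide2 (a joint): Travel of the ejector of tab2 in m: 0 at rest, 0.052 fully forward. A spring drives it back: about 2 N at rest to 6.5 N fully forward, plus about 2 N for a sprung catch that holds the bobbin in the lane. Fully forward, the bobbin stands wholly outside on the outfeed plate, its centre 28 mm or more (up to about 60) from the mouth.
- bobbin_tall: White plastic bobbin (two 40 mm flanges 4 mm thick on a 26 mm hub), 36 mm tall, with a 16 mm through bore, about 60 g. Origin at the centre of its underside, z along the bore. It stands in one of the three lanes with its centre 24.5 mm behind the mouth, under the rails.
- bobbin_low_a: Low bobbin, same as the tall one but only 24 mm tall, in one of the other lanes; to be left there. Origin at the centre of its underside.
- bobbin_low_b: Low bobbin, same as the tall one but only 24 mm tall, in one of the other lanes; to be left there. Origin at the centre of its underside.
- winder: Green bobbin winder, fixed on the bench on the other side from the magazine. Origin on the bench under the spindle axis. Base x -150 to +60 mm, y -55 to +55, 25 high; motor housing x -150 to -85, y -50 to +50, up to 98 high. The keeper arm's pivot post (14 mm thick; hub 20 mm, top at 78) stands at x = -60, y = 0.
- spindle (a point): Foot of the upright steel spindle, on the flat 44 mm disc that the bobbin sits on, 29 mm above the bench. The spindle is 10 mm thick and stands 28 mm above this point, with a tapered tip. Axes as the winder.
- keeper (a joint): Angle in rad of the keeper arm, about the vertical pivot at winder x = -60, y = 0. 0: closed against its stop, arm pointing along winder +x over the spindle; grows anticlockwise seen from above (free end towards winder +y) up to 1.6. It stays where it is left (needs about 0.7 N at the pin). Beyond about 1.2 the spindle is free for bobbin and fingers.
- keeper_pin (a point): Top centre of the black upright pin on the keeper arm, 90 mm from its pivot: 12 mm thick, from 75 to 102 mm above the bench. The arm itself is a flat bar 14 mm wide, 69 to 75 mm above the bench, reaching 5 mm beyond the pin axis. x points along the arm.
- spray_can: Grey spray can, 54 mm thick, 150 mm tall, standing between the two machines, beyond them. Origin under its centre.
- jar: Small jar, 50 mm thick, 60 mm tall, standing between the two machines, near the robot. Origin under its centre.
- wrench: Steel wrench, 170 mm long, lying on the far part of the bench. Origin under its middle, x along it.
Mind the look-alikes: they are no part of the job. Leave any orange look-alike of the bobbin_tall alone. Of the things that look like the magazine, the largest one is meant.

How it is judged:
On the way, in this order (a step that is already met when the one before it is completed fails the run):
1. the tall bobbin is pushed out onto the outfeed plate by its own lane's ejector, pressed at least 45 mm (x of bobbin_tall in the frame of magazine above 0.018 m and z of bobbin_tall in the frame of magazine below 0.015 m and ((value of joint slide0 above 0.045 m and y of bobbin_tall in the frame of magazine between -0.065 and -0.035 m) or (value of joint slide1 above 0.045 m and y of bobbin_tall in the frame of magazine between -0.015 and 0.015 m) or (value of joint slide2 above 0.045 m and y of bobbin_tall in the frame of magazine between 0.035 and 0.065 m))), for 0.1 s.
2. the tall bobbin sits flat on the winder's disc, over the spindle (horizontal distance between bobbin_tall and spindle below 0.005 m and z of bobbin_tall in the frame of spindle below 0.004 m and angle between bobbin_tall's own z axis and vertical below 0.1 rad), for 0.2 s.
At the end, for the whole second after the job is handed in: Tall bobbin at rest on the winder's disc (within 5 mm of the spindle axis, under 4 mm above the disc, upright within 0.1 rad), keeper arm within 0.12 rad of its stop, all three slides within 5 mm of rest, low bobbins moved less than 12 mm (all of step 2 and value of joint keeper below 0.12 rad and value of joint each of slide0, slide1, slide2 below 0.005 m and distance of each of bobbin_low_a, bobbin_low_b from where it was at the start of the episode below 0.012 m and linear speed of bobbin_tall below 0.02 m/s); the robot touches nothing.
It fails at once if a low bobbin is moved more than 12 mm (distance of any of bobbin_low_a, bobbin_low_b from where it was at the start of the episode above 0.012 m).
It fails at once if the spray can, jar or wrench is moved more than 25 mm, or the can or jar is tipped (distance of any of spray_can, jar, wrench from where it was at the start of the episode above 0.025 m or angle between any of spray_can, jar's own z axis and vertical above 0.4 rad).
It fails at once if the tall bobbin is tipped over (more than 1 rad) (angle between bobbin_tall's own z axis and vertical above 1 rad).
It fails at once if the tall bobbin is dropped onto the spindle (faster than 0.5 m/s just above the disc) (horizontal distance between bobbin_tall and spindle below 0.02 m and z of bobbin_tall in the frame of spindle below 0.025 m and linear speed of bobbin_tall above 0.5 m/s).
It also fails if it takes over 72 s, if anything falls off the work surface, if the arm or the gripper's body presses on something with over 40 N, if the wrist force passes 120 N, or if a joint passes its speed limit or range.

## Working session

There is one attempt and no reset: what is moved stays moved. The work goes in short steps, Python scripts to look and compute and a shell command to move; the robot and the scene stay as the last step left them, time stands still between calls to the robot, and variables do not carry over. Pictures are saved under pics/ and viewed, at most 10 in all, crops included, and the job is handed in when it is done.

```bash
mkdir -p pics; cat > h.py <<'E'
import numpy as np, cv2
from workcell import sensors, read_camera, camera_model, env, silhouettes
from scipy.spatial.transform import Rotation as Ro
def ray(cam,px,m=None):
    m=m or camera_model(cam);K=np.array(m["intrinsics"]);R=np.array(m["R"]);t=np.array(m["t"])
    d=np.array([(px[0]-K[0,2])/K[0,0],(px[1]-K[1,2])/K[1,1]]);u=d.copy()
    for _ in range(20): u=d/(1+m["k1"]*(u@u))
    return -R.T@t, R.T@np.array([u[0],u[1],1])
def at(cam,px,z,m=None):
    c,d=ray(cam,px,m); return c+d*(z-c[2])/d[2]
def proj(cam,X,m=None):
    m=m or camera_model(cam);K=np.array(m["intrinsics"]);p=np.array(m["R"])@np.array(X)+np.array(m["t"])
    u=p[:2]/p[2];u=u*(1+m["k1"]*(u@u));return K[:2,:2]@u+K[:2,2]
def snap(cam,name):
    im=read_camera(cam);cv2.imwrite(f"pics/{name}.png",im[:,:,::-1]);return im
def st():
    s=sensors.read_state();return s
E
python3 - <<'E'
from h import *
np.set_printoptions(precision=3,suppress=True)
snap("top","top1");snap("scene","scene1")
s=st();print(s)
for n in ["magazine","tab0","bobbin_tall","bobbin_low_a","winder","keeper","keeper_pin","spindle","spray_can","jar","wrench"]:
  try:
    for r in silhouettes(n,"top"): print(n,round(r["confidence"],2),np.round(r["point"]),r["region"].sum(),at("top",r["point"],0.05))
  except Exception as e: print(n,e)
for c in("top","scene","wrist"):print(c,camera_model(c))
E
```

```text
{'clock': 0.1, 'qpos': array([ 1.55 ,  0.256,  0.107, -0.   , -1.424, -0.285]), 'dq': array([ 0.001, -0.001,  0.002,  0.002,  0.001,  0.003]), 'tau': array([ -0.003, -38.761,  23.847,   5.378,  -0.004,  -0.   ]), 'ee_pos': array([0.165, 0.524, 0.23 ]), 'ee_rot': array([ 0.988, -0.152, -0.   ,  0.001]), 'contact_force': array([-0.992, -0.389,  0.931]), 'torque': array([-0.04 , -0.007,  0.012]), 'grasp_force': 0.0, 'finger_gap': 0.9984825432756711}
magazine 0.9 [133. 205.] 2781 [0.663 0.414 0.05 ]
magazine 0.6 [223. 252.] 6039 [0.565 0.231 0.05 ]
magazine 0.57 [219. 156.] 2661 [0.762 0.244 0.05 ]
tab0 0.56 [225. 279.] 86 [0.513 0.227 0.05 ]
tab0 0.5 [197. 285.] 55 [0.501 0.28  0.05 ]
tab0 0.44 [200. 172.] 41 [0.728 0.28  0.05 ]
tab0 0.39 [130. 217.] 45 [0.637 0.417 0.05 ]
tab0 0.38 [236. 175.] 21 [0.723 0.209 0.05 ]
bobbin_tall 0.87 [152. 276.] 425 [0.52 0.37 0.05]
bobbin_tall 0.72 [223. 267.] 159 [0.536 0.231 0.05 ]
bobbin_tall 0.62 [210. 328.] 314 [0.419 0.253 0.05 ]
bobbin_low_a 0.58 [247. 261.] 150 [0.547 0.183 0.05 ]
bobbin_low_a 0.44 [196. 271.] 151 [0.529 0.283 0.05 ]
winder 0.9
[... 697 characters left out ...]
0.986,  0.01 , -0.166],
       [ 0.166, -0.001, -0.986]]), 't': array([0.056, 0.601, 0.983])}
scene {'intrinsics': array([[503.818,   0.   , 330.617],
       [  0.   , 503.818, 241.203],
       [  0.   ,   0.   ,   1.   ]]), 'k1': -0.08057455742915592, 'R': array([[-0.553,  0.833,  0.001],
       [ 0.583,  0.387, -0.714],
       [-0.595, -0.395, -0.7  ]]), 't': array([ 0.288, -0.303,  1.605])}
wrist {'intrinsics': array([[423.297,   0.   , 321.587],
       [  0.   , 423.297, 236.912],
       [  0.   ,   0.   ,   1.   ]]), 'k1': -0.014425656076153093, 'R': array([[-0.301, -0.954, -0.001],
       [-0.913,  0.288,  0.289],
       [-0.275,  0.088, -0.957]]), 't': array([ 0.55 , -0.037,  0.379])}
```

View pics/top1.png

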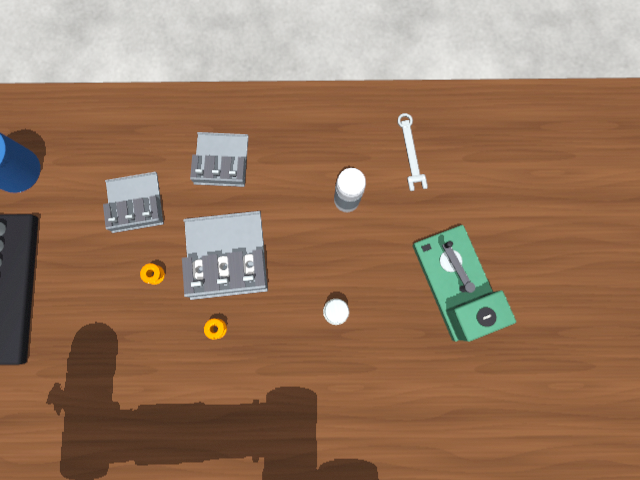

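```bash
python3 -c "
import cv2
a=cv2.imread('pics/top1.png');l=cv2.resize(a[220:310,165:280],None,fx=6,fy=6,interpolation=2);cv2.imwrite('pics/top1l.png',l)
b=cv2.imread('pics/scene1.png');print(b.shape)"
```

```text
(480, 640, 3)
```

View pics/scene1.png

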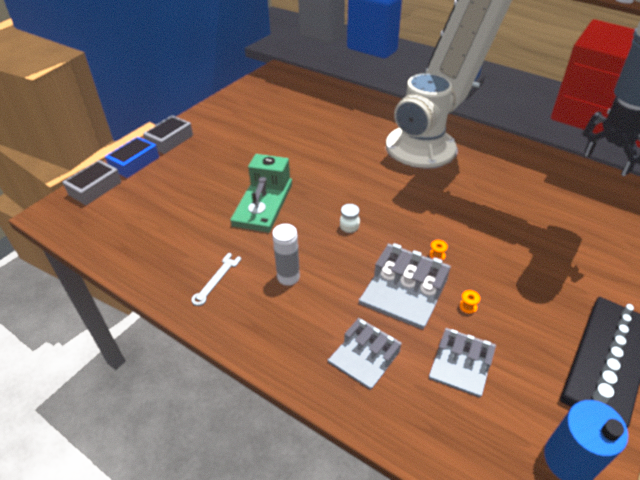

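The top view shows the real magazine (the largest) around pixel (224,254), with bobbins at columns 198, 223 and 250. Its look-alikes are at (133,205) and (219,156). The winder is at (460,285), keeper closed, with its motor end towards the robot at lower right. The scene view agrees, with the can at (287,255) and the jar at (349,219). I'll move the wrist camera over the magazine next.

```bash
python3 -m inch '[{"dx":32,"dy":13,"dz":-3},{"dx":32,"dy":13,"dz":-3},{"dx":32,"dy":13,"dz":-3},{"dx":32,"dy":13,"dz":-3},{"dx":32,"dy":13,"dz":-3},{"dx":32,"dy":13,"dz":-3},{"dx":32,"dy":13,"dz":-3},{"dx":32,"dy":13,"dz":-3},{"dx":32,"dy":13,"dz":-3},{"dx":32,"dy":13,"dz":-3},{"dx":32,"dy":13,"dz":-3},{"dx":30,"dy":13},{"twist":-6},{"twist":-6},{"twist":-6},{"twist":-5},{"fingers":0},{"fingers":0},{"fingers":0},{"fingers":0}]' 40
python3 - <<'E'
from h import *
np.set_printoptions(precision=4,suppress=True)
print(st()["ee_pos"]);m=camera_model("wrist")
im=snap("wrist","w1");np.save("w1m.npy",m,allow_pickle=True)
for n in ["tab0","bobbin_tall","bobbin_low_a","magazine"]:
    for r in silhouettes(n,"wrist"): print(n,round(r["confidence"],2),np.round(r["point"]),r["region"].sum(),at("wrist",r["point"],{"t":.076,"b":.04,"m":.008}[n[0]],m))
E
```

```text
[0.1655 0.5245 0.2313]invalid input
```

View pics/w1.png

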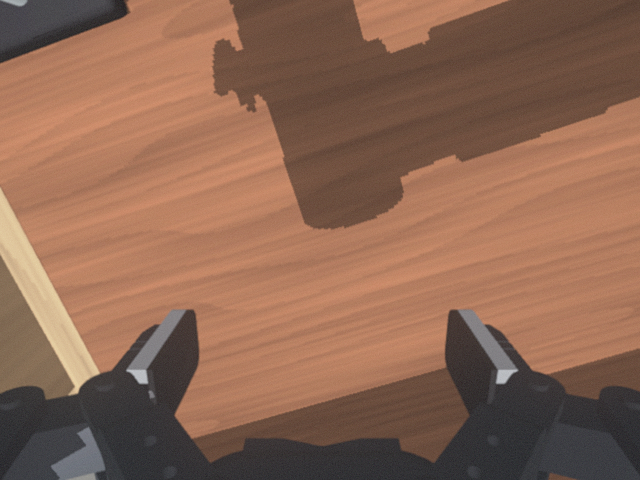

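The picture shows only bench and the gripper's fingers (about (165,350) and (480,350)). The move was refused, probably because rows need every key.

```bash
python3 -m inch '[{"fingers":1,"dx":32,"dy":13,"dz":-3,"twist":0},{"fingers":1,"dx":32,"dy":13,"dz":-3,"twist":0},{"fingers":1,"dx":32,"dy":13,"dz":-3,"twist":0},{"fingers":1,"dx":32,"dy":13,"dz":-3,"twist":0},{"fingers":1,"dx":32,"dy":13,"dz":-3,"twist":0},{"fingers":1,"dx":32,"dy":13,"dz":-3,"twist":0},{"fingers":1,"dx":32,"dy":13,"dz":-3,"twist":0},{"fingers":1,"dx":32,"dy":13,"dz":-3,"twist":0},{"fingers":1,"dx":32,"dy":13,"dz":-3,"twist":0},{"fingers":1,"dx":32,"dy":13,"dz":-3,"twist":0},{"fingers":0,"dx":0,"dy":0,"dz":0,"twist":-6},{"fingers":0,"dx":0,"dy":0,"dz":0,"twist":-6},{"fingers":0,"dx":0,"dy":0,"dz":0,"twist":-6},{"fingers":0,"dx":0,"dy":0,"dz":0,"twist":-5},{"fingers":0,"dx":0,"dy":0,"dz":0,"twist":0},{"fingers":0,"dx":0,"dy":0,"dz":0,"twist":0}]' 40
python3 - <<'E'
from h import *
np.set_printoptions(precision=4,suppress=True)
print(st()["ee_pos"]);m=camera_model("wrist")
im=snap("wrist","w2")
import pickle;pickle.dump(m,open("w2m.pkl","wb"))
for n in ["tab0","bobbin_tall","bobbin_low_a","magazine"]:
    for r in silhouettes(n,"wrist"): print(n,round(r["confidence"],2),np.round(r["point"]),r["region"].sum(),at("wrist",r["point"],{"t":.076,"b":.04,"m":.008}[n[0]],m))
E
```

```text
clock: 2.23
ee_pos: [0.4316, 0.3042, 0.2613]
ee_rot: [0.999, 0.046, -0.0, 0.0]
contact_force: [0.2, -0.4, -0.7]
finger_gap: 0.143
grasp_force: 0.0
[0.4316 0.3042 0.2613]
tab0 0.81 [426. 115.] 505 [0.5083 0.2334 0.076 ]
tab0 0.81 [361. 118.] 535 [0.5015 0.2814 0.076 ]
tab0 0.75 [490. 117.] 617 [0.5112 0.1856 0.076 ]
bobbin_tall 0.75 [427.  73.] 1140 [0.5408 0.2291 0.04  ]
bobbin_tall 0.69 [239.  76.] 1974 [0.5242 0.3804 0.04  ]
bobbin_tall 0.68 [380. 216.] 1755 [0.4195 0.2517 0.04  ]
bobbin_low_a 0.96 [371.  75.] 952 [0.5351 0.2742 0.04  ]
bobbin_low_a 0.92 [487.  75.] 944 [0.5442 0.1808 0.04  ]
magazine 0.67 [420.  74.] 25613 [0.543  0.2286 0.008 ]
```

View pics/w2.png

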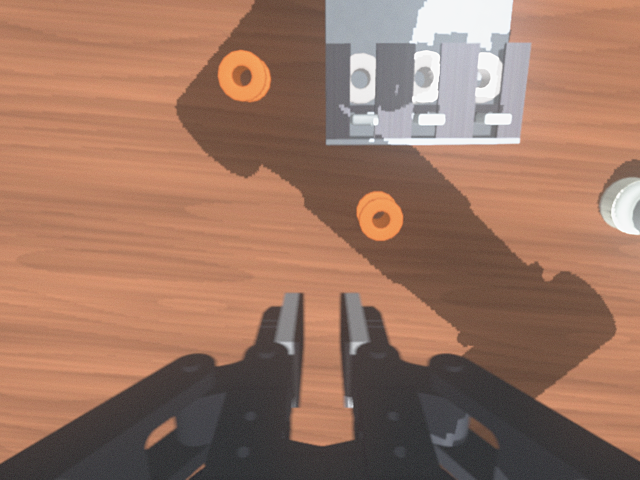

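The wrist view shows the magazine at upper right. Tabs are at (361,118), (426,115) and (490,117) and bobbins at (363,77), (426,75) and (487,76), with two orange look-alikes at (243,75) and (380,216). The middle bobbin looks largest. I'll fit the magazine pose and check the heights numerically.

```bash
python3 - <<'E'
from h import *
import pickle
np.set_printoptions(precision=4,suppress=True)
m=pickle.load(open("w2m.pkl","rb"));f=lambda p,z:at("wrist",p,z,m)
im=cv2.imread("pics/w2.png")
FL,FR,RR,RL=[f(p,.051) for p in((327,43),(531,43),(522,137),(327,137))]
print("edges",FL,FR,RR,RL, "width",np.linalg.norm(FR-FL),"len",np.linalg.norm((FL+FR-RL-RR)/2))
d=FL-FR;yaw=np.arctan2(-d[0],d[1]);print("yaw",np.degrees(yaw))
# tabs: visible blob centroids
T=[f(p,.066) for p in((490,117),(426,115),(361,118))];print(T, np.linalg.norm(T[0]-T[2]))
# bore heights: project predicted tops for both heights given mouth-centre guess
M=(FL+FR)/2
c,s=np.cos(yaw),np.sin(yaw)
W=lambda x,y,z:np.array([M[0]+c*x-s*y,M[1]+s*x+c*y,z])
for y in(-.05,0,.05):
  print(y,"tab top",proj("wrist",W(-.056,y,.076),m),"bore tall",proj("wrist",W(-.0245,y,.044),m),"low",proj("wrist",W(-.0245,y,.032),m), "flange width px tall/low",[np.linalg.norm(proj("wrist",W(-.0245,y+.02,z),m)-proj("wrist",W(-.0245,y-.02,z),m)) for z in(.044,.032)])
crop=cv2.resize(im[20:160,310:550],None,fx=3.3,fy=3.3,interpolation=cv2.INTER_CUBIC);cv2.imwrite("pics/w2c.png",crop)
E
```

```text
edges [0.554  0.3118 0.051 ] [0.5691 0.1555 0.051 ] [0.4989 0.1466 0.051 ] [0.4839 0.305  0.051 ] width 0.1569618106983999 len 0.07059471078188828
yaw 5.510220472274539
[array([0.5116, 0.1817, 0.066 ]), array([0.5083, 0.2311, 0.066 ]), array([0.5014, 0.2806, 0.066 ])] 0.09941797757529787
-0.05 tab top [498.948  118.9999] bore tall [487.4134  77.388 ] low [481.9874  78.4349] flange width px tall/low [np.float64(49.78208854194571), np.float64(48.16380010334935)]
0 tab top [432.3127 119.0264] bore tall [425.0573  77.3754] low [421.667   78.4308] flange width px tall/low [np.float64(49.966508422998), np.float64(48.32993835114903)]
0.05 tab top [365.4672 119.1388] bore tall [362.5306  77.4646] low [361.1929  78.5213] flange width px tall/low [np.float64(50.0553618629409), np.float64(48.409652699123036)]
```

View pics/w2c.png

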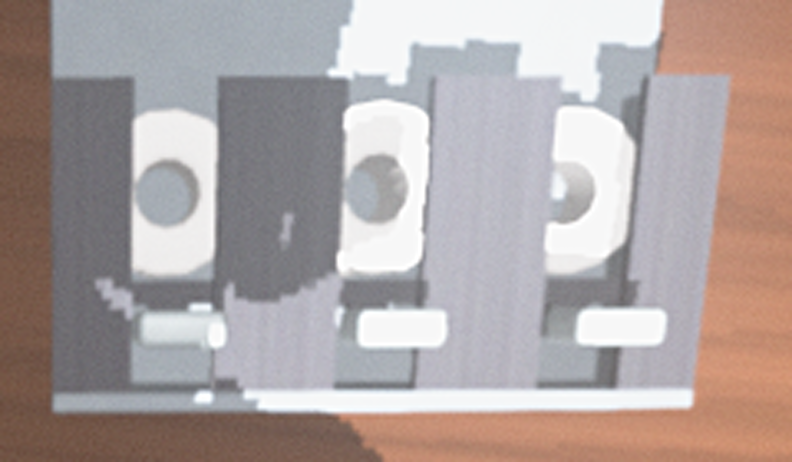

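The magazine fit checks out: the predicted tab tops match the picture to 1 px. The middle bore sits at column 424, against 425 predicted for tall and 422 for low, while both outer bores match low. So the tall bobbin is in lane 1. I'll move in behind tab1.

```bash
python3 -m inch '[{"fingers":0,"dx":14,"dy":27.5,"dz":0,"twist":0},{"fingers":0,"dx":14,"dy":27.5,"dz":20,"twist":0},{"fingers":0,"dx":14,"dy":27.5,"dz":35,"twist":0},{"fingers":0,"dx":0,"dy":0,"dz":40,"twist":0},{"fingers":0,"dx":0,"dy":0,"dz":40,"twist":0},{"fingers":0,"dx":0,"dy":0,"dz":35,"twist":0},{"fingers":0,"dx":0,"dy":0,"dz":20,"twist":0},{"fingers":0,"dx":0,"dy":0,"dz":13,"twist":0},{"fingers":0,"dx":0,"dy":0,"dz":0,"twist":0},{"fingers":0,"dx":0,"dy":0,"dz":0,"twist":0}]' 40
```

```text
clock: 3.32
ee_pos: [0.4795, 0.2287, 0.062]
ee_rot: [0.999, 0.048, -0.0, 0.0]
contact_force: [-0.5, 0.2, 0.8]
finger_gap: -0.0
grasp_force: 0.0
```

```bash
python3 -m inch '[{"fingers":0,"dx":4,"dy":3,"dz":2,"twist":0},{"fingers":0,"dx":4,"dy":0,"dz":0,"twist":0},{"fingers":0,"dx":4,"dy":0,"dz":0,"twist":0},{"fingers":0,"dx":4,"dy":0,"dz":0,"twist":0},{"fingers":0,"dx":4,"dy":0,"dz":0,"twist":0},{"fingers":0,"dx":4,"dy":0,"dz":0,"twist":0},{"fingers":0,"dx":4,"dy":0,"dz":0,"twist":0},{"fingers":0,"dx":4,"dy":0,"dz":0,"twist":0},{"fingers":0,"dx":4,"dy":0,"dz":0,"twist":0},{"fingers":0,"dx":4,"dy":0,"dz":0,"twist":0},{"fingers":0,"dx":4,"dy":0,"dz":0,"twist":0},{"fingers":0,"dx":4,"dy":0,"dz":0,"twist":0},{"fingers":0,"dx":4,"dy":0,"dz":0,"twist":0},{"fingers":0,"dx":0,"dy":0,"dz":0,"twist":0}]'
```

```text
clock: 4.48
ee_pos: [0.5319, 0.2309, 0.06]
ee_rot: [0.999, 0.048, -0.0, 0.0]
contact_force: [-6.0, 0.3, 3.8]
finger_gap: 0.002
grasp_force: 2.7
```

```bash
python3 -m inch '[{"fingers":0,"dx":3,"dy":0,"dz":0,"twist":0},{"fingers":0,"dx":3,"dy":0,"dz":0,"twist":0},{"fingers":0,"dx":2,"dy":0,"dz":0,"twist":0},{"fingers":0,"dx":0,"dy":0,"dz":0,"twist":0}]'
```

```text
clock: 4.82
ee_pos: [0.5393, 0.2316, 0.0599]
ee_rot: [0.999, 0.048, -0.0, 0.0]
contact_force: [-6.0, 0.7, 3.7]
finger_gap: -0.001
grasp_force: 3.1
```

```bash
python3 -m inch '[{"fingers":0,"dx":2,"dy":0,"dz":0,"twist":0},{"fingers":0,"dx":2,"dy":0,"dz":0,"twist":0},{"fingers":0,"dx":0,"dy":0,"dz":0,"twist":0}]'
```

```text
clock: 5.07
ee_pos: [0.5428, 0.232, 0.0599]
ee_rot: [0.999, 0.048, -0.001, 0.0]
contact_force: [-6.4, 0.7, 4.2]
finger_gap: 0.0
grasp_force: 3.3
```

```bash
python3 -m inch '[{"fingers":0,"dx":1.5,"dy":0,"dz":0,"twist":0},{"fingers":0,"dx":1.5,"dy":0,"dz":0,"twist":0},{"fingers":0,"dx":0,"dy":0,"dz":0,"twist":0}]'
```

```text
clock: 5.32
ee_pos: [0.5431, 0.2318, 0.0597]
ee_rot: [0.999, 0.048, -0.003, 0.0]
contact_force: [-15.5, 1.3, 11.3]
finger_gap: -0.002
grasp_force: 8.2
```

The force rise shows the ejector is at its stop. I'll retreat, let the tab spring back, lift and look.

```bash
python3 -m inch '[{"fingers":0,"dx":-10,"dy":0,"dz":0,"twist":0},{"fingers":0,"dx":-20,"dy":0,"dz":0,"twist":0},{"fingers":0,"dx":-25,"dy":0,"dz":0,"twist":0},{"fingers":0,"dx":-20,"dy":0,"dz":0,"twist":0},{"fingers":0,"dx":0,"dy":0,"dz":-30,"twist":0},{"fingers":0,"dx":0,"dy":0,"dz":-40,"twist":0},{"fingers":1,"dx":0,"dy":0,"dz":-40,"twist":0},{"fingers":1,"dx":15,"dy":0,"dz":-40,"twist":0},{"fingers":1,"dx":20,"dy":0,"dz":-30,"twist":0},{"fingers":1,"dx":20,"dy":0,"dz":0,"twist":0},{"fingers":1,"dx":0,"dy":0,"dz":0,"twist":0},{"fingers":1,"dx":0,"dy":0,"dz":0,"twist":0},{"fingers":1,"dx":0,"dy":0,"dz":0,"twist":0}]'
python3 - <<'E'
from h import *
import pickle
np.set_printoptions(precision=4,suppress=True)
print(st()["ee_pos"],st()["finger_gap"]);m=camera_model("wrist");pickle.dump(m,open("w3m.pkl","wb"))
im=snap("wrist","w3")
for n in ["tab0","bobbin_tall","bobbin_low_a"]:
    for r in silhouettes(n,"wrist"): print(n,round(r["confidence"],2),np.round(r["point"]),r["region"].sum(),at("wrist",r["point"],{"t":.076,"b":.044,"m":.008}[n[0]],m))
E
```

```text
clock: 6.4
ee_pos: [0.5264, 0.2301, 0.2385]
ee_rot: [0.999, 0.048, -0.0, 0.0]
contact_force: [0.6, -0.4, 0.3]
finger_gap: 0.974
grasp_force: 0.0
[0.5264 0.2301 0.2385] 0.9742705762404903
tab0 0.93 [384. 230.] 765 [0.518  0.1827 0.076 ]
tab0 0.87 [122.  26.] 348 [0.6402 0.373  0.076 ]
tab0 0.76 [322. 226.] 878 [0.5162 0.229  0.076 ]
tab0 0.73 [253. 227.] 826 [0.5107 0.2801 0.076 ]
tab0 0.7 [31. 34.] 375 [0.6299 0.4342 0.076 ]
tab0 0.67 [79. 28.] 377 [0.6359 0.4017 0.076 ]
bobbin_tall 0.98 [292. 311.] 1890 [0.4279 0.2475 0.044 ]
bobbin_tall 0.8 [149. 182.] 2225 [0.5313 0.3698 0.044 ]
bobbin_tall 0.71 [330. 125.] 1898 [0.5887 0.2301 0.044 ]
bobbin_tall 0.53 [321. 224.] 887 [0.5094 0.2295 0.044 ]
bobbin_low_a 0.96 [384. 185.] 964 [0.5462 0.182  0.044 ]
bobbin_low_a 0.89 [259. 186.] 896 [0.5365 0.2816 0.044 ]
```

View pics/w3.png

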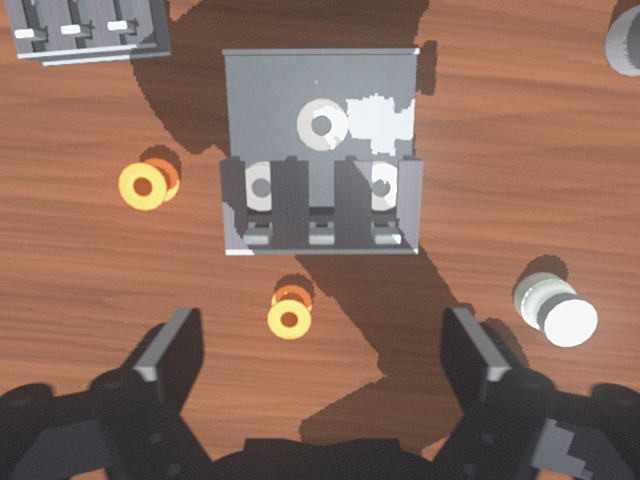

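The bobbin stands on the plate at (322,125), all three tabs are back at rest and the low bobbins haven't moved. Next I'll look at the winder and open its keeper.

```bash
python3 -m inch '[{"fingers":0,"dx":-6,"dy":37,"dz":0,"twist":0},{"fingers":0,"dx":-6,"dy":37,"dz":0,"twist":0},{"fingers":0,"dx":-6,"dy":37,"dz":0,"twist":0},{"fingers":0,"dx":-6,"dy":37,"dz":0,"twist":0},{"fingers":0,"dx":-6,"dy":37,"dz":0,"twist":0},{"fingers":0,"dx":-6,"dy":37,"dz":0,"twist":0},{"fingers":0,"dx":-6,"dy":37,"dz":0,"twist":0},{"fingers":0,"dx":-6,"dy":37,"dz":0,"twist":0},{"fingers":0,"dx":-6,"dy":37,"dz":0,"twist":0},{"fingers":0,"dx":-6,"dy":37,"dz":0,"twist":0},{"fingers":0,"dx":-6,"dy":37,"dz":0,"twist":0},{"fingers":0,"dx":-6,"dy":37,"dz":0,"twist":0},{"fingers":0,"dx":0,"dy":0,"dz":0,"twist":-7},{"fingers":0,"dx":0,"dy":0,"dz":0,"twist":-7},{"fingers":0,"dx":0,"dy":0,"dz":0,"twist":-6},{"fingers":0,"dx":0,"dy":0,"dz":0,"twist":-4},{"fingers":0,"dx":0,"dy":0,"dz":0,"twist":0},{"fingers":0,"dx":0,"dy":0,"dz":0,"twist":0}]'
python3 - <<'E'
from h import *
import pickle
np.set_printoptions(precision=4,suppress=True)
m=camera_model("wrist");pickle.dump(m,open("w4m.pkl","wb"))
im=snap("wrist","w4")
for n,z in (("winder",.025),("keeper",.072),("keeper_pin",.072)):
    for r in silhouettes(n,"wrist"): print(n,round(r["confidence"],2),np.round(r["point"]),r["region"].sum(),at("wrist",r["point"],z,m))
E
```

```text
clock: 8.1
ee_pos: [0.4967, -0.2184, 0.2391]
ee_rot: [0.967, 0.253, 0.0, 0.0]
contact_force: [-0.5, 0.3, 0.3]
finger_gap: 0.001
grasp_force: 0.0
winder 0.76 [350. 196.] 31549 [ 0.5113 -0.2379  0.025 ]
keeper 0.82 [349. 174.] 2952 [ 0.5317 -0.2217  0.072 ]
keeper_pin 0.68 [349. 175.] 3003 [ 0.5305 -0.2221  0.072 ]
```

View pics/w4.png

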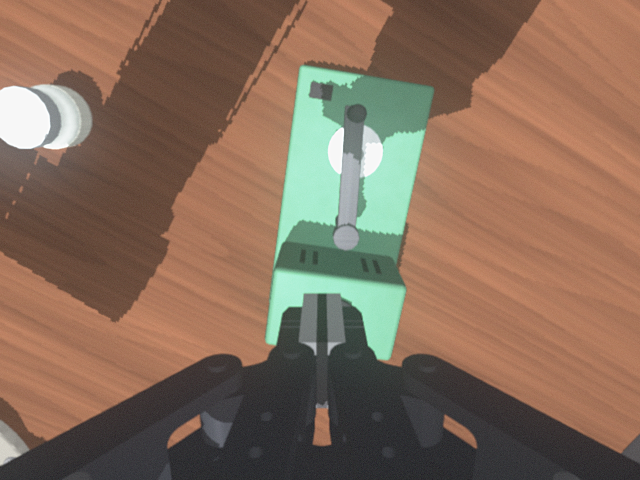

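The wrist view shows the winder: hub at (346,238), pin top at (356,113), disc centred at (355,152), base front corners at (303,66) and (434,88). I'll fit its pose from these.

```bash
python3 - <<'E'
from h import *
import pickle
from scipy.optimize import least_squares
np.set_printoptions(precision=4,suppress=True)
m=pickle.load(open("w4m.pkl","rb"))
P=[(-.06,0,.078),(.03,0,.102),(.06,.055,.025),(.06,-.055,.025),(0,0,.029)]
U=np.array([(346,238),(356,113),(303,66),(434,88),(355.5,152)])
W=lambda q,p:np.array([q[0]+np.cos(q[2])*p[0]-np.sin(q[2])*p[1],q[1]+np.sin(q[2])*p[0]+np.cos(q[2])*p[1],p[2]])
f=lambda q:np.ravel([proj("wrist",W(q,p),m)-u for p,u in zip(P,U)])
r=least_squares(f,[.53,-.22,.4]);q=r.x;print(q,np.degrees(q[2]));print(r.fun.reshape(-1,2))
np.save("wq.npy",q);print("pin",W(q,P[1]),"pivot",W(q,P[0]))
s=st();R=Ro.from_quat(s["ee_rot"]).as_matrix();print(R[:,0])
for a in (0,.4,.8,1.2,1.5): print(a,W(q,(-.06+.09*np.cos(a),.09*np.sin(a),0)))
E
```

```text
[ 0.5441 -0.2203  0.3659] 20.9627585166286
[[-2.5893  0.4932]
 [12.017   2.61  ]
 [-7.4684 -1.5074]
 [-1.5525 -1.732 ]
 [-3.2727 -0.0579]]
pin [ 0.5721 -0.2096  0.102 ] pivot [ 0.4881 -0.2418  0.078 ]
[0.871  0.4913 0.0001]
0 [ 0.5721 -0.2096  0.    ]
0.4 [ 0.553  -0.1794  0.    ]
0.8 [ 0.5235 -0.1591  0.    ]
1.2 [ 0.4885 -0.1518  0.    ]
1.5 [ 0.4619 -0.1557  0.    ]
```

```bash
python3 - <<'E'
from h import *
import pickle
from scipy.optimize import least_squares
np.set_printoptions(precision=4,suppress=True)
m=pickle.load(open("w4m.pkl","rb"))
im=cv2.imread("pics/w4.png");g=cv2.resize(im[50:270,250:450],None,fx=2.7,fy=2.7,interpolation=2);cv2.imwrite("pics/w4c.png",g)
P=[(-.06,0,.078),(.06,.055,.025),(.06,-.055,.025),(0,0,.029)]
U=np.array([(346,238),(303,66),(434,88),(355.5,152)])
W=lambda q,p:np.array([q[0]+np.cos(q[2])*p[0]-np.sin(q[2])*p[1],q[1]+np.sin(q[2])*p[0]+np.cos(q[2])*p[1],p[2]])
f=lambda q:np.ravel([proj("wrist",W(q,p),m)-u for p,u in zip(P,U)])
r=least_squares(f,[.53,-.22,.4]);q=r.x;print(q,np.degrees(q[2]));print(r.fun.reshape(-1,2))
print("pin pred",proj("wrist",W(q,(.03,0,.102)),m))
for p,u in zip(P,U): print(at("wrist",u,p[2],m))
print(at("wrist",(356,113),.102,m),at("wrist",(356,113),.075,m))
E
```

```text
[ 0.545  -0.223   0.3527] 20.20717600426189
[[ 0.0755  1.0776]
 [-2.7834 -1.5332]
 [ 2.6461  0.1559]
 [ 0.1071  0.6589]]
pin pred [372.9798 116.6578]
[ 0.4894 -0.2433  0.078 ]
[ 0.5824 -0.1531  0.025 ]
[ 0.6193 -0.252   0.025 ]
[ 0.5454 -0.2227  0.029 ]
[ 0.5698 -0.2021  0.102 ] [ 0.5706 -0.204   0.075 ]
```

View pics/w4c.png

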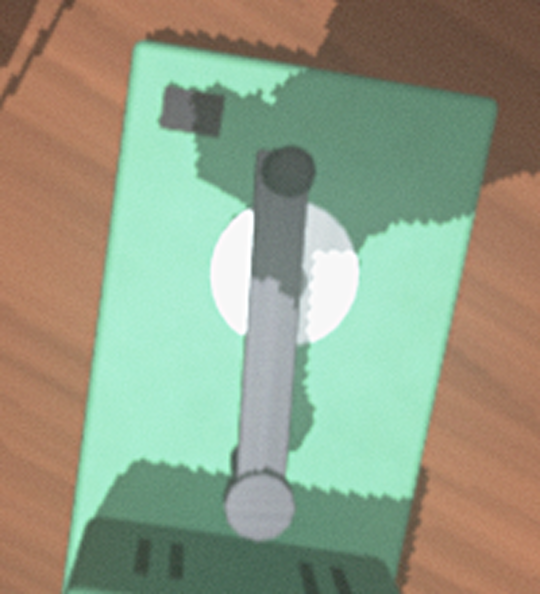

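The winder fits at (0.545,-0.223) with yaw 20.2°, and base, disc and hub are mutually consistent. The crop shows the pin at a heading of 27°, so the keeper starts about 0.12 rad open. I'll work out the push arc.

```bash
cat >> h.py <<'E'
WQ=(.5452,-.2228,np.radians(20.2))
def Ww(x,y): return np.array([WQ[0]+np.cos(WQ[2])*x-np.sin(WQ[2])*y,WQ[1]+np.sin(WQ[2])*x+np.cos(WQ[2])*y])
def kp(th,d,r=.09): # TCP behind pin by d along the opening tangent
    return Ww(-.06+r*np.cos(th)+d*np.sin(th), r*np.sin(th)-d*np.cos(th))
def deltas(pts,z=None):
    s=st();R=Ro.from_quat(s["ee_rot"]).as_matrix()[:2,:2];p=s["ee_pos"][:2]
    for q in pts:
        print(np.round(1000*R.T@(np.array(q)-p),1),end=" ");p=np.array(q)
    print("z",s["ee_pos"][2],"q",np.round(s["qpos"],2))
E
python3 -c "
from h import *
deltas([kp(.12,.035)]+[kp(t,.016) for t in np.linspace(.12,1.45,12)])"
```

```text
[69.2 56.6] [  0.8 -19. ] [  1.7 -10.9] [  0.4 -11. ] [ -0.9 -11. ] [ -2.3 -10.8] [ -3.5 -10.5] [ -4.8 -10. ] [-6.  -9.3] [-7.  -8.5] [-8.  -7.6] [-8.9 -6.6] [-9.6 -5.5] z 0.23910097884264345 q [-0.13  0.24  0.11  0.   -1.44  2.21]
```

```bash
python3 -m inch '[{"fingers":0,"dx":35,"dy":28,"dz":0,"twist":0},{"fingers":0,"dx":34,"dy":29,"dz":0,"twist":0},{"fingers":0,"dx":0,"dy":0,"dz":38,"twist":0},{"fingers":0,"dx":0,"dy":0,"dz":40,"twist":0},{"fingers":0,"dx":0,"dy":0,"dz":38,"twist":0},{"fingers":0,"dx":0,"dy":0,"dz":25,"twist":0},{"fingers":0,"dx":0,"dy":0,"dz":15,"twist":0},{"fingers":0,"dx":0,"dy":0,"dz":0,"twist":0},{"fingers":0,"dx":0,"dy":0,"dz":0,"twist":0}]'
python3 -c "
from h import *
deltas([kp(.12,.016)])"
```

```text
clock: 9.05
ee_pos: [0.5787, -0.2332, 0.0828]
ee_rot: [0.967, 0.254, -0.001, -0.0]
contact_force: [-0.3, -0.1, 1.1]
finger_gap: -0.003
grasp_force: 0.0
[  6.  -15.4] z 0.08280007140938996 q [-0.13  0.48  0.05  0.   -1.15  2.22]
```

```bash
python3 -m inch '[{"fingers":0,"dx":6,"dy":-5,"dz":0,"twist":0},{"fingers":0,"dx":0,"dy":-10,"dz":0,"twist":0},{"fingers":0,"dx":2,"dy":-11,"dz":0,"twist":0},{"fingers":0,"dx":0.5,"dy":-11,"dz":0,"twist":0},{"fingers":0,"dx":-1,"dy":-11,"dz":0,"twist":0},{"fingers":0,"dx":-2,"dy":-11,"dz":0,"twist":0},{"fingers":0,"dx":-3.5,"dy":-10.5,"dz":0,"twist":0},{"fingers":0,"dx":0,"dy":0,"dz":0,"twist":0}]'
python3 -c "
from h import *
deltas([kp(t,.016) for t in np.linspace(.12,1.45,12)[6:]])"
```

```text
clock: 9.72
ee_pos: [0.5453, -0.1696, 0.0839]
ee_rot: [0.967, 0.255, 0.0, -0.0]
contact_force: [-0.6, -0.4, 0.1]
finger_gap: 0.0
grasp_force: 0.0
[-5.6 -7.8] [-5.9 -9.3] [-7.  -8.5] [-8.  -7.6] [-8.9 -6.6] [-9.6 -5.5] z 0.08394036031873289 q [-0.03  0.38 -0.1  -0.   -1.09  2.12]
```

```bash
python3 -m inch '[{"fingers":0,"dx":-5.5,"dy":-8,"dz":0,"twist":0},{"fingers":0,"dx":-6,"dy":-9,"dz":0,"twist":0},{"fingers":0,"dx":-7,"dy":-8.5,"dz":0,"twist":0},{"fingers":0,"dx":-8,"dy":-7.5,"dz":0,"twist":0},{"fingers":0,"dx":-9,"dy":-6.5,"dz":0,"twist":0},{"fingers":0,"dx":-9.5,"dy":-5.5,"dz":0,"twist":0},{"fingers":0,"dx":0,"dy":0,"dz":0,"twist":0},{"fingers":0,"dx":20,"dy":5,"dz":0,"twist":0},{"fingers":0,"dx":0,"dy":0,"dz":-40,"twist":0},{"fingers":0,"dx":0,"dy":0,"dz":-40,"twist":0},{"fingers":0,"dx":-10,"dy":0,"dz":-40,"twist":0},{"fingers":0,"dx":-10,"dy":0,"dz":-35,"twist":0},{"fingers":0,"dx":0,"dy":0,"dz":0,"twist":0}]'
python3 - <<'E'
from h import *
import pickle
m=camera_model("wrist");pickle.dump(m,open("w5m.pkl","wb"))
im=snap("wrist","w5")
print(proj("wrist",[*Ww(0,0),.029],m),proj("wrist",[*Ww(0,0),.057],m))
for th in(0,.5,1,1.45): print(th,proj("wrist",[*kp(th,0),.102],m))
for r in silhouettes("keeper_pin","wrist"): print(r["confidence"],r["point"])
E
```

```text
clock: 10.8
ee_pos: [0.4904, -0.1606, 0.2468]
ee_rot: [0.967, 0.255, 0.006, 0.004]
contact_force: [1.0, 0.7, 1.3]
finger_gap: 0.001
grasp_force: 0.0
[413.82457075 181.20110515] [421.54668179 186.5464825 ]
0 [447.35785095 153.84993009]
0.5 [381.44348037 159.68787152]
1 [326.40142482 195.90421461]
1.45 [298.81315101 244.60281245]
0.57 [354.1, 250.4]
```

View pics/w5.png

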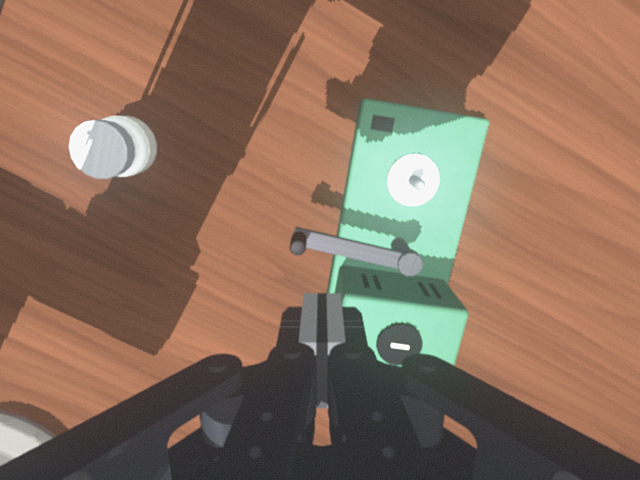

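The keeper now stands open at about 1.45 rad, pin at (298,243). The bare disc at (414,180) is within 1 px of the fitted pose. Next is fetching the bobbin.

```bash
python3 -m inch '[{"fingers":1,"dx":25.5,"dy":-27,"dz":0,"twist":0},{"fingers":1,"dx":25.5,"dy":-27,"dz":0,"twist":0},{"fingers":1,"dx":25.5,"dy":-27,"dz":0,"twist":0},{"fingers":1,"dx":25.5,"dy":-27,"dz":0,"twist":0},{"fingers":1,"dx":25.5,"dy":-27,"dz":0,"twist":0},{"fingers":1,"dx":25.5,"dy":-27,"dz":0,"twist":0},{"fingers":1,"dx":25.5,"dy":-27,"dz":0,"twist":0},{"fingers":1,"dx":25.5,"dy":-27,"dz":0,"twist":0},{"fingers":1,"dx":25.5,"dy":-27,"dz":0,"twist":0},{"fingers":1,"dx":25.5,"dy":-27,"dz":0,"twist":0},{"fingers":1,"dx":25.5,"dy":-27,"dz":0,"twist":0},{"fingers":1,"dx":0,"dy":0,"dz":20,"twist":6},{"fingers":1,"dx":0,"dy":0,"dz":20,"twist":6},{"fingers":1,"dx":0,"dy":0,"dz":20,"twist":6},{"fingers":1,"dx":0,"dy":0,"dz":20,"twist":6},{"fingers":1,"dx":0,"dy":0,"dz":0,"twist":0},{"fingers":1,"dx":0,"dy":0,"dz":0,"twist":0}]'
python3 - <<'E'
from h import *
m=camera_model("wrist")
im=snap("wrist","w6")
for n in("bobbin_tall",):
  for r in silhouettes(n,"wrist"):
    ys,xs=np.nonzero(r["region"]);print(r["confidence"],r["point"],at("wrist",r["point"],.044,m),xs.min(),xs.max(),ys.min(),ys.max())
print(proj("wrist",[.589,.2364,.044],m));deltas([(.589,.2364)])
E
```

```text
clock: 12.32
ee_pos: [0.5848, 0.2373, 0.1561]
ee_rot: [0.999, 0.049, -0.002, 0.001]
contact_force: [-0.4, 0.1, 0.9]
finger_gap: 1.003
grasp_force: 0.0
0.95 [287.4, 415.2] [0.44455332 0.24819808 0.044     ] 259 309 389 442
0.83 [115.3, 282.4] [0.53708263 0.36761811 0.044     ] 77 152 249 317
0.67 [322.8, 224.8] [0.58907837 0.23697223 0.044     ] 293 355 185 253
[323.70135005 225.00807244]
[2.6 1.7] z 0.15899234854191494 q [ 0.63  0.45  0.2   0.   -1.32  1.04]
```

View pics/w6.png

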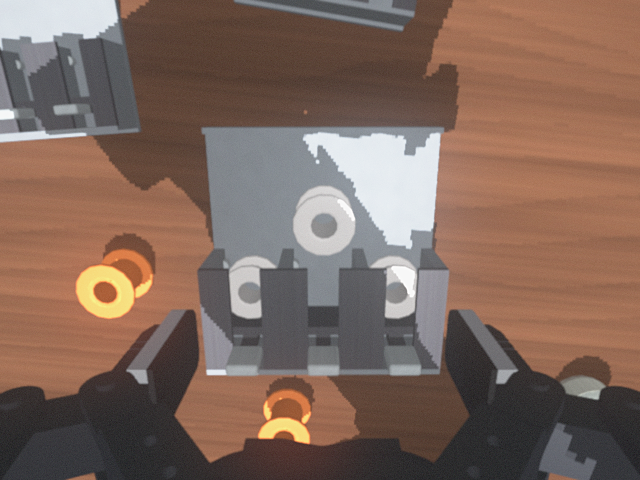

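The bobbin is at (324,221), and the network puts it at (0.589,0.237), as predicted. Descending to grasp.

```bash
python3 -m inch '[{"fingers":1,"dx":3,"dy":1,"dz":10,"twist":0},{"fingers":1,"dx":0,"dy":0,"dz":35,"twist":0},{"fingers":1,"dx":0,"dy":0,"dz":35,"twist":0},{"fingers":1,"dx":0,"dy":0,"dz":30,"twist":0},{"fingers":1,"dx":0,"dy":0,"dz":18,"twist":0},{"fingers":1,"dx":0,"dy":0,"dz":8,"twist":0},{"fingers":1,"dx":0,"dy":0,"dz":0,"twist":0},{"fingers":1,"dx":0,"dy":0,"dz":0,"twist":0}]'
python3 -c "
from h import *
deltas([(.589,.2367)])"
```

```text
clock: 13.08
ee_pos: [0.5897, 0.2372, 0.0232]
ee_rot: [0.999, 0.048, 0.001, -0.0]
contact_force: [0.8, 0.5, 0.2]
finger_gap: 1.002
grasp_force: 0.0
[-0.8  0.5] z 0.02316222424931908 q [ 0.63  0.55  0.01  0.   -1.03  1.04]
```

```bash
python3 -m inch '[{"fingers":1,"dx":-0.5,"dy":0.5,"dz":8,"twist":0},{"fingers":1,"dx":0,"dy":0,"dz":5,"twist":0},{"fingers":1,"dx":0,"dy":0,"dz":0,"twist":0},{"fingers":0.6,"dx":0,"dy":0,"dz":0,"twist":0},{"fingers":0.5,"dx":0,"dy":0,"dz":0,"twist":0},{"fingers":0.4,"dx":0,"dy":0,"dz":0,"twist":0},{"fingers":0.3,"dx":0,"dy":0,"dz":0,"twist":0},{"fingers":0.2,"dx":0,"dy":0,"dz":0,"twist":0},{"fingers":0.2,"dx":0,"dy":0,"dz":0,"twist":0},{"fingers":0.2,"dx":0,"dy":0,"dz":0,"twist":0}]' 30
python3 -m inch '[{"fingers":0,"dx":0,"dy":0,"dz":0,"twist":0},{"fingers":0,"dx":0,"dy":0,"dz":0,"twist":0},{"fingers":0,"dx":0,"dy":0,"dz":-4,"twist":0},{"fingers":0,"dx":0,"dy":0,"dz":-8,"twist":0},{"fingers":0,"dx":0,"dy":0,"dz":-15,"twist":0},{"fingers":0,"dx":0,"dy":0,"dz":-25,"twist":0},{"fingers":0,"dx":0,"dy":0,"dz":-30,"twist":0},{"fingers":0,"dx":0,"dy":0,"dz":-30,"twist":0},{"fingers":0,"dx":0,"dy":0,"dz":-15,"twist":0},{"fingers":0,"dx":0,"dy":0,"dz":0,"twist":0},{"fingers":0,"dx":0,"dy":0,"dz":0,"twist":0}]'
python3 - <<'E'
from h import *
m=camera_model("wrist");im=snap("wrist","w7")
cv2.imwrite("pics/w7c.png",im[150:480,150:490,::-1])
deltas([Ww(0,0)])
E
```

```text
clock: 13.92
ee_pos: [0.5887, 0.2366, 0.0096]
ee_rot: [0.999, 0.048, 0.001, -0.0]
contact_force: [0.4, 0.5, 2.8]
finger_gap: 0.467
grasp_force: 30.5
clock: 14.83
ee_pos: [0.5885, 0.2366, 0.1371]
ee_rot: [0.999, 0.048, 0.001, -0.001]
contact_force: [-1.0, -0.1, -0.6]
finger_gap: 0.464
grasp_force: 30.3
[-86. 453.] z 0.135564449258705 q [ 0.63  0.46  0.16 -0.   -1.28  1.04]
```

View pics/w7c.png

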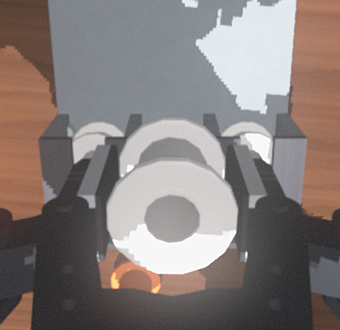

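The bobbin is held upright between both pads, with its bore at full-picture (323,368). I'll measure its offset in the gripper from the bore and transport it.

```bash
python3 - <<'E'
from h import *
s=st();m=camera_model("wrist");R=Ro.from_quat(s["ee_rot"]).as_matrix()
for z in(.0344,):
  p=at("wrist",(323,368),s["ee_pos"][2]+z,m);print("bore in tool mm",1000*R.T@(p-s["ee_pos"]))
E
python3 -m inch '[{"fingers":0,"dx":-3,"dy":10,"dz":-25,"twist":0},{"fingers":0,"dx":-6,"dy":30,"dz":-25,"twist":0},{"fingers":0,"dx":-7,"dy":37,"dz":0,"twist":0},{"fingers":0,"dx":-7,"dy":37,"dz":0,"twist":0},{"fingers":0,"dx":-7,"dy":37,"dz":0,"twist":0},{"fingers":0,"dx":-7,"dy":37,"dz":0,"twist":0},{"fingers":0,"dx":-7,"dy":37,"dz":0,"twist":0},{"fingers":0,"dx":-7,"dy":37,"dz":0,"twist":0},{"fingers":0,"dx":-7,"dy":37,"dz":0,"twist":0},{"fingers":0,"dx":-7,"dy":37,"dz":0,"twist":0},{"fingers":0,"dx":-7,"dy":37,"dz":0,"twist":0},{"fingers":0,"dx":-7,"dy":37,"dz":0,"twist":0},{"fingers":0,"dx":-5,"dy":30,"dz":0,"twist":0},{"fingers":0,"dx":-2,"dy":13,"dz":0,"twist":-5},{"fingers":0,"dx":0,"dy":0,"dz":0,"twist":-5},{"fingers":0,"dx":0,"dy":0,"dz":0,"twist":-5},{"fingers":0,"dx":0,"dy":0,"dz":0,"twist":0},{"fingers":0,"dx":0,"dy":0,"dz":0,"twist":0}]'
python3 - <<'E'
from h import *
deltas([Ww(0,0)])
snap("wrist","w8")
print(sum(r["confidence"] for r in silhouettes("bobbin_tall","wrist")[:1]))
snap("top","t8")
m=camera_model("top");print("spindle pred top cam",proj("top",[*Ww(0,0),.029]),proj("top",[*Ww(0,0),.057]))
E
```

```text
bore in tool mm [  0.58389388   0.22033342 -34.40074642]
clock: 16.38
ee_pos: [0.5452, -0.2226, 0.1846]
ee_rot: [0.984, 0.176, -0.001, -0.001]
contact_force: [-0.1, 0.3, -0.6]
finger_gap: 0.465
grasp_force: 30.6
[-0.1  0.2] z 0.18464538951564258 q [-0.12  0.35  0.12 -0.   -1.35  2.05]
0.72
spindle pred top cam [450.94260816 260.99304196] [454.63004322 259.36989023]
```

```bash
python3 - <<'E'
from h import *
import pickle
m=pickle.load(open("w5m.pkl","rb"));im=cv2.imread("pics/w5.png");h=cv2.cvtColor(im,cv2.COLOR_BGR2HSV)
k=((h[:,:,1]<45)&(h[:,:,2]>140)).astype(np.uint8);k[:140]=0;k[220:]=0;k[:,:375]=0;k[:,455:]=0
c=max(cv2.findContours(k,0,1)[0],key=cv2.contourArea);hull=cv2.convexHull(c)
e=cv2.fitEllipse(hull);print(e,at("wrist",e[0],.029,m),Ww(0,0))
# second view: top camera start picture unobstructed parts
w=cv2.imread("pics/w4.png");m4=pickle.load(open("w4m.pkl","rb"));h=cv2.cvtColor(w,cv2.COLOR_BGR2HSV)
k=((h[:,:,1]<45)&(h[:,:,2]>140)).astype(np.uint8);k[:115]=0;k[190:]=0;k[:,:320]=0;k[:,392:]=0
cs=cv2.findContours(k,0,1)[0];e=cv2.fitEllipse(cv2.convexHull(np.vstack([c for c in cs if cv2.contourArea(c)>30])));print(e,at("wrist",e[0],.029,m4))
E
```

```text
((412.925048828125, 179.58349609375), (51.583282470703125, 54.54179763793945), 44.065765380859375) [ 0.54598949 -0.22136821  0.029     ] [ 0.5452 -0.2228]
((353.68475341796875, 155.4701385498047), (54.22296905517578, 68.76852416992188), 11.479984283447266) [ 0.54224143 -0.22281817  0.029     ]
```

Alignment agrees within 1 mm, so I'll descend to just above the spindle tip.

```bash
python3 -m inch '[{"fingers":0,"dx":0,"dy":-0.5,"dz":20,"twist":0},{"fingers":0,"dx":0,"dy":0,"dz":35,"twist":0},{"fingers":0,"dx":0,"dy":0,"dz":35,"twist":0},{"fingers":0,"dx":0,"dy":0,"dz":20,"twist":0},{"fingers":0,"dx":0,"dy":0,"dz":8,"twist":0},{"fingers":0,"dx":0,"dy":0,"dz":0,"twist":0},{"fingers":0,"dx":0,"dy":0,"dz":0,"twist":0}]'
python3 -c "
from h import *
deltas([(.545,-.2222)])"
```

```text
clock: 17.12
ee_pos: [0.5465, -0.2225, 0.0691]
ee_rot: [0.984, 0.178, 0.0, 0.001]
contact_force: [0.4, 0.6, -0.3]
finger_gap: 0.461
grasp_force: 30.6
[-1.3 -0.8] z 0.06910319084322633 q [-0.12  0.43 -0.07  0.   -1.07  2.05]
```

```bash
python3 -m inch '[{"fingers":0,"dx":-1.2,"dy":-0.6,"dz":3,"twist":0},{"fingers":0,"dx":0,"dy":0,"dz":4,"twist":0},{"fingers":0,"dx":0,"dy":0,"dz":4,"twist":0},{"fingers":0,"dx":0,"dy":0,"dz":3,"twist":0},{"fingers":0,"dx":0,"dy":0,"dz":3,"twist":0},{"fingers":0,"dx":0,"dy":0,"dz":0,"twist":0},{"fingers":0,"dx":0,"dy":0,"dz":0,"twist":0}]'
python3 -c "
from h import *
deltas([(.545,-.2222)])"
```

```text
clock: 17.7
ee_pos: [0.5443, -0.2222, 0.0509]
ee_rot: [0.984, 0.178, -0.0, -0.0]
contact_force: [0.3, 0.7, -0.7]
finger_gap: 0.467
grasp_force: 30.6
[0.6 0.3] z 0.05087738168395793 q [-0.12  0.44 -0.1   0.   -1.03  2.05]
```

No contact force with the underside 8 mm below the spindle tip, so the bobbin is on. Lowering gently.

```bash
python3 -m inch '[{"fingers":0,"dx":0.5,"dy":0,"dz":4,"twist":0},{"fingers":0,"dx":0,"dy":0,"dz":4,"twist":0},{"fingers":0,"dx":0,"dy":0,"dz":4,"twist":0},{"fingers":0,"dx":0,"dy":0,"dz":3,"twist":0},{"fingers":0,"dx":0,"dy":0,"dz":2,"twist":0},{"fingers":0,"dx":0,"dy":0,"dz":0,"twist":0},{"fingers":0,"dx":0,"dy":0,"dz":0,"twist":0}]'
```

```text
clock: 18.28
ee_pos: [0.5448, -0.222, 0.0339]
ee_rot: [0.984, 0.178, -0.0, -0.0]
contact_force: [-0.0, -0.5, 0.0]
finger_gap: 0.465
grasp_force: 30.6
```

```bash
python3 -m inch '[{"fingers":0,"dx":0,"dy":0,"dz":1,"twist":0},{"fingers":0,"dx":0,"dy":0,"dz":1,"twist":0},{"fingers":0,"dx":0,"dy":0,"dz":0,"twist":0}]'
```

```text
clock: 18.53
ee_pos: [0.5448, -0.2219, 0.032]
ee_rot: [0.984, 0.178, -0.0, -0.0]
contact_force: [-0.4, 0.3, 0.4]
finger_gap: 0.466
grasp_force: 30.6
```

```bash
python3 -m inch '[{"fingers":0,"dx":0,"dy":0,"dz":1,"twist":0},{"fingers":0,"dx":0,"dy":0,"dz":1,"twist":0},{"fingers":0,"dx":0,"dy":0,"dz":0.5,"twist":0},{"fingers":0,"dx":0,"dy":0,"dz":0,"twist":0}]'
```

```text
clock: 18.87
ee_pos: [0.5451, -0.222, 0.0306]
ee_rot: [0.984, 0.178, 0.0, 0.0]
contact_force: [-1.7, 2.1, 5.5]
finger_gap: 0.466
grasp_force: 31.1
```

It seated at the predicted height, with 5.5 N upward force. Release and lift.

```bash
python3 -m inch '[{"fingers":0.55,"dx":0,"dy":0,"dz":0,"twist":0},{"fingers":0.65,"dx":0,"dy":0,"dz":0,"twist":0},{"fingers":0.8,"dx":0,"dy":0,"dz":0,"twist":0},{"fingers":0.9,"dx":0,"dy":0,"dz":0,"twist":0},{"fingers":0.9,"dx":0,"dy":0,"dz":0,"twist":0},{"fingers":0.9,"dx":0,"dy":0,"dz":-10,"twist":0},{"fingers":0.9,"dx":0,"dy":0,"dz":-25,"twist":0},{"fingers":0.9,"dx":0,"dy":0,"dz":-40,"twist":0},{"fingers":0.9,"dx":0,"dy":0,"dz":-40,"twist":0},{"fingers":0.5,"dx":0,"dy":0,"dz":-40,"twist":0},{"fingers":0,"dx":0,"dy":0,"dz":-40,"twist":0},{"fingers":0,"dx":-25,"dy":-20,"dz":-10,"twist":0},{"fingers":0,"dx":-25,"dy":-20,"dz":0,"twist":0},{"fingers":0,"dx":0,"dy":0,"dz":0,"twist":0},{"fingers":0,"dx":0,"dy":0,"dz":0,"twist":0}]'
python3 - <<'E'
from h import *
m=camera_model("wrist");im=snap("wrist","w9")
print("pred seated top/bottom centre",proj("wrist",[*Ww(0,0),.065],m),"if 10mm high",proj("wrist",[*Ww(0,0),.075],m))
for n in("bobbin_tall","keeper_pin"):
  for r in silhouettes(n,"wrist"):
    ys,xs=np.nonzero(r["region"]);print(n,r["confidence"],r["point"],xs.min(),xs.max(),ys.min(),ys.max(),at("wrist",r["point"],.065,m))
L=[proj("wrist",[*Ww(.02*np.cos(a),.02*np.sin(a)),z],m) for a in np.linspace(0,6.28,40) for z in(.029,.065)]
L=np.array(L);print("pred bbox",L.min(0),L.max(0))
for th in(1.3,1.45,1.6): print(th,proj("wrist",[*kp(th,0),.102],m))
E
```

```text
clock: 20.12
ee_pos: [0.4829, -0.2018, 0.2362]
ee_rot: [0.984, 0.178, 0.001, 0.0]
contact_force: [0.6, 0.0, -0.3]
finger_gap: 0.038
grasp_force: 0.0
pred seated top/bottom centre [378.93667871 142.60969416] if 10mm high [380.79030769 143.64308503]
bobbin_tall 0.55 [382.3, 144.6] 348 404 115 168 [ 0.54474976 -0.22563938  0.065     ]
keeper_pin 0.64 [315.6, 219.5] 242 390 204 237 [ 0.47505729 -0.19967221  0.065     ]
pred bbox [348.37520081 113.64406158] [406.43851565 170.13579503]
1.3 [253.68254038 201.00111916]
1.45 [250.58604484 220.23230864]
1.6 [250.52171444 239.31770542]
```

The bobbin is seated: its silhouette box matches the seated prediction within 2 px. Next, closing the keeper from the other side.

```bash
python3 -c "
from h import *
deltas([kp(1.45,-.038)]+[kp(t,-.016) for t in np.linspace(1.45,.1,12)])"
```

```text
[-36.8 -53.8] [21.8  2.8] [11.2  0.1] [11.1  1.5] [10.8  2.8] [10.4  4.2] [9.8 5.4] [9.1 6.6] [8.2 7.6] [7.2 8.6] [6.1 9.4] [ 4.9 10.1] [ 3.7 10.6] z 0.2347461883168544 q [-0.1   0.2   0.05  0.   -1.42  2.02]
```

```bash
python3 -m inch '[{"fingers":0,"dx":-18,"dy":-27,"dz":0,"twist":0},{"fingers":0,"dx":-19,"dy":-27,"dz":0,"twist":0},{"fingers":0,"dx":0,"dy":0,"dz":36,"twist":0},{"fingers":0,"dx":0,"dy":0,"dz":38,"twist":0},{"fingers":0,"dx":0,"dy":0,"dz":38,"twist":0},{"fingers":0,"dx":0,"dy":0,"dz":25,"twist":0},{"fingers":0,"dx":0,"dy":0,"dz":14,"twist":0},{"fingers":0,"dx":0,"dy":0,"dz":0,"twist":0},{"fingers":0,"dx":0,"dy":0,"dz":0,"twist":0}]'
python3 -c "
from h import *
deltas([kp(1.45,-.016)])"
```

```text
clock: 21.02
ee_pos: [0.4308, -0.1646, 0.0832]
ee_rot: [0.984, 0.178, -0.001, 0.0]
contact_force: [0.3, -0.9, -0.1]
finger_gap: -0.003
grasp_force: 0.0
[22.2  2.9] z 0.08320099643830849 q [-0.02  0.19 -0.38  0.   -1.01  1.95]
```

```bash
python3 -m inch '[{"fingers":0,"dx":11,"dy":1.5,"dz":0,"twist":0},{"fingers":0,"dx":11,"dy":1.5,"dz":0,"twist":0},{"fingers":0,"dx":11,"dy":0,"dz":0,"twist":0},{"fingers":0,"dx":11,"dy":1.5,"dz":0,"twist":0},{"fingers":0,"dx":11,"dy":3,"dz":0,"twist":0},{"fingers":0,"dx":10.5,"dy":4,"dz":0,"twist":0},{"fingers":0,"dx":10,"dy":5.5,"dz":0,"twist":0},{"fingers":0,"dx":9,"dy":6.5,"dz":0,"twist":0},{"fingers":0,"dx":0,"dy":0,"dz":0,"twist":0}]'
python3 -c "
from h import *
deltas([kp(t,-.016) for t in np.linspace(1.45,.1,12)[7:]])"
```

```text
clock: 21.77
ee_pos: [0.5201, -0.1572, 0.0835]
ee_rot: [0.984, 0.178, 0.0, 0.0]
contact_force: [0.2, -0.8, -0.3]
finger_gap: -0.0
grasp_force: 0.0
[6.7 6.8] [7.2 8.6] [6.1 9.4] [ 4.9 10.1] [ 3.7 10.6] z 0.08350692495038374 q [-0.    0.33 -0.17  0.   -1.06  1.93]
```

```bash
python3 -m inch '[{"fingers":0,"dx":7,"dy":7,"dz":0,"twist":0},{"fingers":0,"dx":7,"dy":8.5,"dz":0,"twist":0},{"fingers":0,"dx":6,"dy":9.5,"dz":0,"twist":0},{"fingers":0,"dx":5,"dy":10,"dz":0,"twist":0},{"fingers":0,"dx":3.5,"dy":10.5,"dz":0,"twist":0},{"fingers":0,"dx":0,"dy":0,"dz":0,"twist":0}]'
python3 -c "
from h import *
deltas([kp(t,-.016) for t in (0.1,0)])"
```

```text
clock: 22.27
ee_pos: [0.5621, -0.19, 0.0835]
ee_rot: [0.984, 0.178, 0.001, 0.0]
contact_force: [-0.0, 0.2, 0.1]
finger_gap: -0.003
grasp_force: 0.0
[0.7 0. ] [2.  8.9] z 0.08346171579796616 q [-0.06  0.42 -0.04  0.   -1.11  1.99]
```

```bash
python3 -m inch '[{"fingers":0,"dx":0,"dy":3,"dz":0,"twist":0},{"fingers":0,"dx":0,"dy":3,"dz":0,"twist":0},{"fingers":0,"dx":0,"dy":2,"dz":0,"twist":0},{"fingers":0,"dx":0,"dy":0,"dz":0,"twist":0}]'
```

```text
clock: 22.6
ee_pos: [0.5631, -0.1953, 0.0836]
ee_rot: [0.984, 0.178, 0.0, -0.001]
contact_force: [-0.7, 5.3, 2.1]
finger_gap: -0.0
grasp_force: 3.0
```

```bash
python3 -m inch '[{"fingers":0,"dx":0,"dy":1.5,"dz":0,"twist":0},{"fingers":0,"dx":0,"dy":0,"dz":0,"twist":0},{"fingers":0,"dx":0,"dy":0,"dz":0,"twist":0}]'
python3 -m inch '[{"fingers":0,"dx":0,"dy":-10,"dz":0,"twist":0},{"fingers":0,"dx":0,"dy":-15,"dz":0,"twist":0},{"fingers":0,"dx":0,"dy":0,"dz":-30,"twist":0},{"fingers":0,"dx":0,"dy":0,"dz":-40,"twist":0},{"fingers":0,"dx":-25,"dy":0,"dz":-40,"twist":0},{"fingers":0,"dx":-30,"dy":0,"dz":-40,"twist":0},{"fingers":0,"dx":-20,"dy":10,"dz":0,"twist":0},{"fingers":0,"dx":0,"dy":0,"dz":0,"twist":0},{"fingers":0,"dx":0,"dy":0,"dz":0,"twist":0}]'
python3 - <<'E'
from h import *
m=camera_model("wrist");im=snap("wrist","w10")
for n in("bobbin_tall","keeper_pin"):
  for r in silhouettes(n,"wrist"):
    ys,xs=np.nonzero(r["region"]);print(n,r["confidence"],r["point"],xs.min(),xs.max(),ys.min(),ys.max())
for th in(0,.12,.24): print(th,proj("wrist",[*kp(th,0),.102],m),"hub",proj("wrist",[*Ww(-.06,0),.078],m))
p=proj("wrist",[*kp(0,0),.102],m).astype(int)
g=cv2.cvtColor(im,cv2.COLOR_RGB2GRAY)
k=(g<70).astype(np.uint8);n,lab,stt,c=cv2.connectedComponentsWithStats(k)
for i in range(1,n):
  if stt[i,4]>60 and np.hypot(*(c[i]-p))<60: print("dark",stt[i],c[i])
L=np.array([proj("wrist",[*Ww(.02*np.cos(a),.02*np.sin(a)),z],m) for a in np.linspace(0,6.28,40) for z in(.029,.065)]);print("pred bbox",L.min(0),L.max(0))
E
```

```text
clock: 22.85
ee_pos: [0.5632, -0.1956, 0.0835]
ee_rot: [0.984, 0.178, 0.0, -0.002]
contact_force: [-2.4, 9.7, 3.6]
finger_gap: -0.002
grasp_force: 5.2
clock: 23.6
ee_pos: [0.4951, -0.2081, 0.2232]
ee_rot: [0.984, 0.177, 0.001, 0.0]
contact_force: [-0.5, 0.5, -1.2]
finger_gap: 0.002
grasp_force: 0.0
bobbin_tall 0.93 [351.7, 156.6] 336 392 129 180
keeper_pin 0.7 [362.3, 182.0] 351 381 104 255
0 [374.14597991 113.17826468] hub [365.21250799 244.19958173]
0.12 [356.14552644 114.21362273] hub [365.21250799 244.19958173]
0.24 [338.38895531 117.47602769] hub [365.21250799 244.19958173]
pred bbox [336.03918944 126.07499712] [394.59670685 185.39067782]
```

The keeper is against its stop: force rose to 10 N with no further travel, and the pin's right edge at column 381 gives about 0.02 rad. The bobbin's silhouette still matches the seated pose, so I'm handing in.

```bash
python3 -c "
from h import *
print(env.close_job())"
```

```text
the job is handed in; nothing more can be done
None
```

I handed the job in at about 23.6 s with the tall bobbin seated on the winder's spindle, the keeper swung back against its stop, and the tabs at rest with the low bobbins in place when last seen; the hand-in returned no verdict, and I viewed 11 pictures, one over your limit of 10.

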